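# Clear the chuck key and start the lathe

### The job

The key has been left standing in the chuck of the lathe: take it out and stand it, tip down, in the turned wooden pot, lowering it in, not letting it drop. Then start the lathe: pull the red knob straight out just until you feel it click, without forcing it further, because its cap is only pushed onto the stem and must not be drawn off, and let go so that it stays out. Leave the speed dial, the jar and the other tools as they are.

Things in the scene. Friction and masses are not known exactly. Their poses are not given: they have to be found in the camera images.
- lathe: Green mini wood lathe, fixed, 650 long along its y, 240 high; origin on the bench under its middle, +x to its back, +y to its headstock (130 by 170, y 100 to 270, 240 high). Spindle axis at x 0, 185 high, with a steel chuck 90 diameter at y 40 to 85, then a wooden blank and the tailstock (y -330 to -190, 235 high). Tool rest in front: x -85 to -60, y -150 to 10, 190 high.
- panel (a point): Centre of the face of the grey control panel on the headstock's front, 125 up the slope by 190 wide; its face looks to the lathe's front (-x) and up, its normal 34 degrees (0.60 rad) from vertical. It carries the red start knob (45 towards the lathe's +y) and the black speed dial (45 towards -y).
- chuck_key: Dark steel T-shaped chuck key, 80 long, 150 g. Origin: centre of its tip; z runs up the key. Tip 9 diameter, shank 12 diameter, hub 18 diameter from 54 to 80 above the tip; a bright crossbar 9 diameter and 75 long runs through the hub along the key's y, 66 above the tip. It starts standing loosely, with some 4 degrees of play, in the socket on the top of the chuck, tip 14 deep.
- key_hub (a point): Point on the key's axis in the hub, 67 above the tip, to grip it with the fingers closing along the key's x, across the crossbar.
- key_socket (a point): Centre of the mouth of the key socket, on the top of the chuck: 10 diameter, 14 deep, straight down.
- pot: Loose turned wooden pot, brown, open at the top: 100 outer diameter, 58 high, wall 6, 450 g; origin under its centre. It changes places with the wax jar. The key, stood in it, leans on the rim.
- pot_in (a point): Centre of the pot's inner floor, about 6 above the bench.
- start_knob (a joint): Travel of the start knob out of the panel, m: 0 is in (off). A spring resists with 4 to 9 N until it clicks over, somewhere 4 to 16 mm out: this differs from switch to switch and is only felt: the pull drops away and turns. It then rests by itself 2 mm beyond, at 6 to 18 mm, against a stiff stop: a force stop of 12 to 14 N acts there. Let go before the click, it springs back to 0.
- knob_grip (a point): Centre of the red mushroom cap's head; z points out of the panel along the pull, y along the panel. Head 39 diameter, 20 thick, its middle 29 out from the panel with the knob in; below it a 25 neck and a steel bezel 38 diameter, 8 high.
- knob_cap (a joint): How far the red cap has been drawn off its stem, m: 0 fully on. It is a push fit that starts to slide off when pulled with about 20 N.
- dial_mark (a point): White mark on the rim of the speed dial, a black knob 36 diameter, standing 21 out of the panel; turns easily.
- wax_jar: Loose amber glass jar with a brass lid, 66 diameter, 65 high.
- gouge: Loose turning gouge with a light wooden handle, lying on the bench, 400 long, 29 thick, along its x; origin at the butt of the handle.
- skew: Loose skew chisel with a dark handle, lying, 400 long, 29 thick.
- mallet: Loose wooden mallet, lying: head 85 by 130 by 75, handle along -x, 320 long overall.
- try_square: Loose try square, lying flat: dark stock 100 long, steel blade, 14 thick.
- spokeshave: Loose black iron spokeshave, 270 long along its y, 32 high.

How it is judged:
By the outcome, as a careful person would: the job done as asked, in the order asked, and still so for the second after the job is handed in, with the robot touching nothing.
It also fails if it takes over 56 s, if anything falls off the work surface, if the arm or the gripper's body presses on something with over 40 N, if the wrist force passes 120 N, or if a joint passes its speed limit or range.

### The arm

A 6-joint arm with a two-finger parallel gripper is mounted at the origin on the work surface. World frame = base frame: x ahead of the robot, y to its left, z up, the work surface at z = 0. Lengths are in mm, angles in rad, forces in N, time in s.
With the tool pointing down it reaches from about 350 to 925 mm from the base axis. Payload 6.4 kg.
Tool frame: the origin (TCP) lies on the centre line of the jaws, within the pads' length; the fingertips stand 25 mm ahead of it and the grasp point (between the pads) lies 6 mm ahead of it (r.tip_extent is the distance from the TCP to the fingertips, in mm); z points along the fingers, x is the direction in which the jaws open and shut, and the axes are right-handed (so a half turn about z gives the same grasp; the last joint's range is limited). The gripper opens to 85 mm and grips with 20 to 120 N. Pads are 22 mm wide; open, the fingers measure 114 mm over their backs; the gripper's body (76 mm by 85 mm) begins 54 mm behind the grasp point. The pads swing forward as they close: fully open they stand 13 mm farther back than shut.
Start: joints at [-1.478, 0.245, 1.558, -0, 1.339, -0.174], TCP at [171.374, -627.013, 256.29] pointing down, gripper open.
Joint ranges: [-3.13, 3.13], [-1.02, 2.26], [0.13, 2.54], [-0.95, 4.09], [0.21, 2.88], [-2.74, 2.74]. Speed limits (rad/s): [2.57, 2.57, 3.14, 3.14, 3.14, 3.14].

### API

Orientations are given as a rotation vector (axis times angle).
In Python, from cell import r gives the robot as it stands. The module is installed in compiled form; this text tells all that it offers.
- The arm moves only by the shell command python3 -m creep 'ROWS' [FORCE]. ROWS is JSON, a list of rows, each an object of numbers: "dx", "dy", "dz": the shift along the tool's x, y, z in m; "rx", "ry", "rz": the turn, a rotation vector about the tool's x, y, z in degrees; "claw": the opening, from 0 (shut) to 1 (fully open). A call has exactly 10 rows; each row is the pose to reach, as a shift and turn from the pose commanded when the call began, along the tool's axes at that moment; what a row does not reach only later rows make up. A row lasts 1/8 s, in which the tool goes at most 62.5 mm and 10.7 degrees, less where a joint would pass 70% of its speed; a pose out of reach is approached as far as the arm can. A call with a gripper value outside its range is refused whole. The fingers move at their own pace and stop on an object; FORCE is the grip in N (left out, the last holds). Time passes only in rows, so rows that repeat a pose let the fingers close, or fill a call up. It gives the time, the measured TCP pose, the force and the opening at its end, in the units of the state.
- r.get_obs(): the state, without advancing time (a new reading comes with each control period).
- r.camera(name): name is "side" or "top" or "wrist"; returns the picture (420x560x3 uint8, blue, green, red); there is no depth.
- r.camera_params(name): a dict with "mtx" (3x3 intrinsics, pixels), "k1" (the pictures are not rectified: a ray, as slopes to the right and down, at radius r is drawn at 1 + k1 r^2 times it, then the intrinsics apply), "camera_from_world" (4x4, takes a point from world to camera coordinates). Camera axes: x right, y down, z forward; pixel columns grow to the right and rows downward; lengths in mm; the calibration is good to about 2 mm. A picture is of the moment at which its call begins: read the wrist's pose just before it. camera_params takes no time and is no camera call; for the wrist camera it gives the pose at the moment of the call.
- r.sign_off(): hands the job in, once; it reports no verdict.
Trained networks look in the newest picture that a camera, given by its name, has taken for a name from the list of things; names that differ only in an ending like _2 or _b are one class to them, and where a whole thing is asked for, a point or a joint stands for the part that bears it (a point fixed in the world has none). Each returns a list of dicts, best first, with "confidence" (0 to 1); they miss things now and then, are a little off and sometimes report something else, mostly with a low value. They report only what shows in the picture. A call takes as long as a camera call.
- r.recognise(query, camera): "point" ([column, row] in pixels, amid what is visible of it).
- r.masks_of(query, camera): "pixels" (420x560 bool, what is visible of it) and "point" ([column, row] in pixels, amid what is visible of it).
- r.place_of(query, camera): "point" ([column, row] in pixels: a listed point, or the origin of a listed thing).
The state is a dict: "time": time; "joint_positions": joint angles; "joint_velocities": joint speeds; "tau": joint torques, N m; "tool_pos": TCP position; "tcp_rot": TCP orientation; "contact_force": force on the tool from outside, world axes, zero at the start; "torque": the same for the moment, N m; "width": finger opening in mm.
Only numpy, scipy, OpenCV 4.12 (cv2) and the standard library are available. Lean on these libraries where they do the work, as an engineer would, in place of code of your own. Each camera call takes 0.05 s, during which the arm holds its last target.

## Working session

There is one attempt and no reset: what is moved stays moved. The work goes in short steps, Python scripts to look and compute and a shell command to move; the robot and the scene stay as the last step left them, time stands still between calls to the robot, and variables do not carry over. Pictures are saved under pics/ and viewed, and the job is handed in when it is done.

```bash
mkdir -p pics; ls; python3 - <<'E'
from cell import r
import cv2,numpy as np
print(r.get_obs())
for c in ["side","top","wrist"]:
    p=r.camera_params(c); print(c,p["mtx"].tolist(),p["k1"],np.round(p["camera_from_world"],4).tolist())
    cv2.imwrite(f"pics/{c}0.png",r.camera(c))
E
```

```text
pics
{'time': 0.0, 'joint_positions': array([-1.47812386e+00,  2.45813646e-01,  1.55898937e+00,  2.14155664e-05,
        1.33872722e+00, -1.74042921e-01]), 'joint_velocities': array([-0.00053359, -0.0011053 , -0.00032697,  0.00065813, -0.00116928,
        0.00092577]), 'tau': array([-1.99856069e-03, -4.29515862e+01, -3.26129472e+01, -2.23224270e-04,
        5.48984841e-03, -7.50471600e-06]), 'tool_pos': array([ 171.31560699, -626.49435233,  255.19380728]), 'tcp_rot': array([-2.49593751e+00,  1.90548105e+00,  2.03779881e-03]), 'contact_force': array([-0.56876663, -0.63343271,  0.20575821]), 'torque': array([ 0.03866157, -0.0094026 , -0.05454328]), 'width': 85.29457565777783}
side [[494.1010106399427, 0.0, 281.1851076621688], [0.0, 494.1010106399427, 203.50730221282421], [0.0, 0.0, 1.0]] 0.0005056863702344599 [[-0.972, -0.2341, 0.0201, 494.7575], [-0.1615, 0.6034, -0.7809, 228.1596], [0.1707, -0.7623, -0.6243, 1742.0555], [0.0, 0.0, 0.0, 1.0]]
top [[402.26586162046794, 0.0, 278.69669370935986], [0.0, 402.26586162046794, 209.4970806270408], [0.0, 0.0, 1.0]] -0.004729849327202295 [[-0.0047, -1.0, 0.001, -9.0276], [-0.9816, 0.0044, -0.1909, 531.4786], [0.1909, -0.0019, -0.9816, 1309.1145], [0.0, 0.0, 0.0, 1.0]]
wrist [[349.9669985556646, 0.0, 283.2755689203538], [0.0, 349.9669985556646, 213.86918188834906], [0.0, 0.0, 1.0]] -0.05427476415081858 [[0.2649, -0.9643, -0.0015, -648.5368], [-0.9129, -0.2513, 0.3215, -42.4042], [-0.3104, -0.0838, -0.9469, 380.1453], [0.0, 0.0, 0.0, 1.0]]
```

View pics/side0.png

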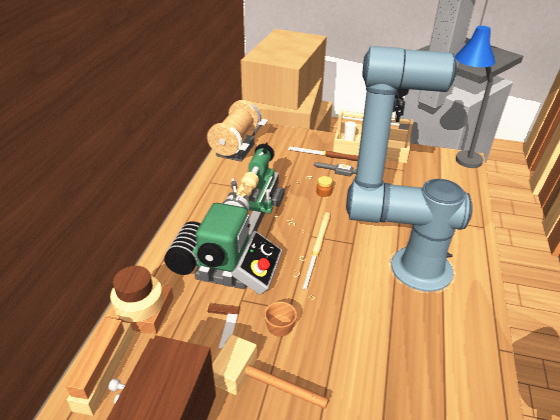

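View pics/top0.png

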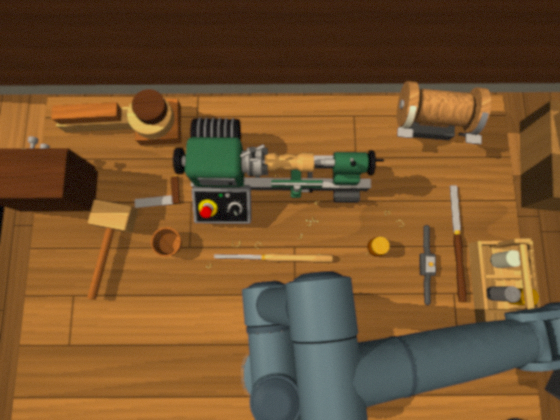

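View pics/wrist0.png

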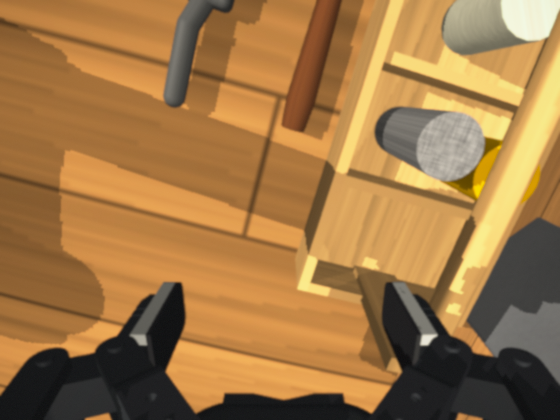

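```bash
cat > h.py <<'E'
from cell import r
import cv2,numpy as np
from scipy.optimize import least_squares
from scipy.spatial.transform import Rotation as R
def par(c): return r.camera_params(c)
def proj(P,p):
    q=p["camera_from_world"]@np.append(P,1.); s=q[:2]/q[2]; s=s*(1+p["k1"]*(s@s)); return p["mtx"][:2,:2]@s+p["mtx"][:2,2]
def tri(obs,x0=(600,0,150),z=None):
    f=lambda X: np.concatenate([proj(X if z is None else [X[0],X[1],z],p)-u for u,p in obs])
    s=least_squares(f,np.array(x0,float)[:3 if z is None else 2]); 
    X=s.x if z is None else np.append(s.x,z)
    return X, np.abs(s.fun).max()
def tool():
    o=r.get_obs(); return o["tool_pos"],R.from_rotvec(o["tcp_rot"]).as_matrix(),o
E
python3 - <<'E'
from h import *
P={c:par(c) for c in["side","top"]}
for c in P: r.camera(c)
for n in ["lathe","panel","chuck_key","key_hub","key_socket","pot","pot_in","knob_grip","dial_mark"]:
    d={}
    for c in P:
        l=r.place_of(n,c); d[c]=l
        print(n,c,[(np.round(q["point"],1).tolist(),round(q["confidence"],2)) for q in l[:3]])
    if d["side"] and d["top"]:
        X,e=tri([(d[c][0]["point"],P[c]) for c in P]); print("   ",X.round(1),round(e,2))
print(r.get_obs()["time"])
E
```

```text
lathe side [([240.9, 240.2], 0.65)]
lathe top [([271.2, 176.9], 0.58)]
    [661.4  14.7  -8.7] 0.27
panel side [([260.3, 255.6], 0.93), ([264.6, 266.0], 0.24)]
panel top [([220.1, 209.0], 0.72)]
    [531.7 180.4  98.4] 2.09
chuck_key side [([236.6, 203.5], 0.44)]
chuck_key top [([258.3, 156.2], 0.65)]
    [665.1  50.6 197.1] 1.97
key_hub side [([219.3, 326.7], 0.73)]
key_hub top [([247.7, 152.5], 0.47), ([251.6, 155.0], 0.35)]
    [ 799.3  123.4 -396.7] 18.57
key_socket side [([232.7, 195.7], 0.71)]
key_socket top [([253.4, 154.5], 0.61)]
    [664.5  63.8 236.9] 0.43
pot side [([280.7, 322.3], 0.79), ([237.0, 202.2], 0.33)]
pot top [([169.3, 247.6], 0.83)]
    [416.3 363.2  14.6] 2.5
pot_in side [([279.2, 326.9], 0.64), ([280.2, 322.7], 0.56)]
pot_in top [([168.7, 245.7], 0.82)]
    [421.7 369.5  -1.1] 1.66
knob_grip side [([266.7, 265.0], 0.45)]
knob_grip top [([207.3, 211.2], 0.41)]
    [511.4 219.9 103.6] 1.59
dial_mark side [([272.9, 245.6], 0.45)]
dial_mark top [([257.1, 158.4], 0.62)]
    [620.8  56.1  52.8] 25.43
1.15
```

```bash
python3 - <<'E'
from h import *
p,Rm,o=tool(); print(p,Rm.round(3).tolist())
C=par("wrist")["camera_from_world"]; T=np.eye(4);T[:3,:3]=Rm;T[:3,3]=p
print((C@T).round(3).tolist())
tgt=np.array([560,70,470]); print("shift tool m",(Rm.T@(tgt-p)/1000).round(3))
# want tool: down, x axis along? 
for name,x in [("jaw along world x",[1,0,0]),("jaw -x",[-1,0,0]),("y",[0,1,0]),("-y",[0,-1,0])]:
    x=np.array(x,float);z=np.array([0,0,-1.]);W=np.stack([x,np.cross(z,x),z],1)
    print(name,np.degrees(R.from_matrix(Rm.T@W).as_rotvec()).round(1))
E
```

```text
[ 171.36151293 -627.01167188  256.29709779] [[0.264, -0.965, -0.0], [-0.965, -0.264, 0.0], [-0.0, -0.0, -1.0]]
[[1.0, -0.001, -0.0, 0.606], [0.001, 0.947, -0.322, 40.743], [0.001, 0.322, 0.947, 137.735], [0.0, 0.0, 0.0, 1.0]]
shift tool m [-0.57  -0.559 -0.214]
jaw along world x [ -0.    0.  -74.7]
jaw -x [  0.    0.  105.3]
y [  -0.    -0.  -164.7]
-y [-0.   0.  15.3]
```

```bash
T='{"dx":-0.579,"dy":-0.603,"dz":-0.214,"rz":15.3,"claw":1}'; python3 -m creep '[{"dx":-0.1,"dy":-0.1,"dz":-0.1,"rz":5,"claw":0.6},{"dx":-0.579,"dy":-0.603,"dz":-0.214,"rz":15.3,"claw":0.6},{"dx":-0.579,"dy":-0.603,"dz":-0.214,"rz":15.3,"claw":0.6},{"dx":-0.579,"dy":-0.603,"dz":-0.214,"rz":15.3,"claw":0.6},{"dx":-0.579,"dy":-0.603,"dz":-0.214,"rz":15.3,"claw":0.6},{"dx":-0.579,"dy":-0.603,"dz":-0.214,"rz":15.3,"claw":0.6},{"dx":-0.579,"dy":-0.603,"dz":-0.214,"rz":15.3,"claw":0.6},{"dx":-0.579,"dy":-0.603,"dz":-0.214,"rz":15.3,"claw":0.6},{"dx":-0.579,"dy":-0.603,"dz":-0.214,"rz":15.3,"claw":0.6},{"dx":-0.579,"dy":-0.603,"dz":-0.214,"rz":15.3,"claw":0.6}]'
python3 - <<'E'
from h import *
p,Rm,o=tool(); tgt=np.array([600,90,470]); print("shift tool m",(Rm.T@(tgt-p)/1000).round(3))
x=np.array([0,-1.,0]);z=np.array([0,0,-1.]);W=np.stack([x,np.cross(z,x),z],1)
print(np.degrees(R.from_matrix(Rm.T@W).as_rotvec()).round(1),o["joint_positions"])
E
```

```text
shift tool m [-0.579 -0.602 -0.214]
[-0.   0.  15.3] [-1.47812011e+00  2.45087822e-01  1.55780177e+00  9.64536168e-07
  1.33871769e+00 -1.74091277e-01]$[0]: bad value
```

```bash
python3 -m creep '[{"dx":-0.579,"dy":-0.603,"dz":-0.214,"rx":0,"ry":0,"rz":15.3,"claw":0.6},{"dx":-0.579,"dy":-0.603,"dz":-0.214,"rx":0,"ry":0,"rz":15.3,"claw":0.6},{"dx":-0.579,"dy":-0.603,"dz":-0.214,"rx":0,"ry":0,"rz":15.3,"claw":0.6},{"dx":-0.579,"dy":-0.603,"dz":-0.214,"rx":0,"ry":0,"rz":15.3,"claw":0.6},{"dx":-0.579,"dy":-0.603,"dz":-0.214,"rx":0,"ry":0,"rz":15.3,"claw":0.6},{"dx":-0.579,"dy":-0.603,"dz":-0.214,"rx":0,"ry":0,"rz":15.3,"claw":0.6},{"dx":-0.579,"dy":-0.603,"dz":-0.214,"rx":0,"ry":0,"rz":15.3,"claw":0.6},{"dx":-0.579,"dy":-0.603,"dz":-0.214,"rx":0,"ry":0,"rz":15.3,"claw":0.6},{"dx":-0.579,"dy":-0.603,"dz":-0.214,"rx":0,"ry":0,"rz":15.3,"claw":0.6},{"dx":-0.579,"dy":-0.603,"dz":-0.214,"rx":0,"ry":0,"rz":15.3,"claw":0.6}]'
python3 - <<'E'
from h import *
p,Rm,o=tool(); tgt=np.array([600,90,470]); print("shift tool m",(Rm.T@(tgt-p)/1000).round(3))
x=np.array([0,-1.,0]);z=np.array([0,0,-1.]);W=np.stack([x,np.cross(z,x),z],1)
print(np.degrees(R.from_matrix(Rm.T@W).as_rotvec()).round(1),o["joint_positions"])
E
```

```text
time: 2.4
tool_pos: [482.7, -105.5, 412.2]
tcp_rot: [-2.221, 2.222, -0.002]
contact_force: [0.8, -0.3, 1.0]
width: 51.0
shift tool m [-0.195 -0.117 -0.058]
[-0.1 -0.  -0. ] [-4.44911296e-01 -2.16590080e-01  1.74517917e+00 -9.22289682e-05
  1.61185431e+00  1.12618080e+00]
```

```bash
python3 -m creep '[{"dx":-0.195,"dy":-0.117,"dz":-0.058,"rx":0,"ry":0,"rz":0,"claw":0.6},{"dx":-0.195,"dy":-0.117,"dz":-0.058,"rx":0,"ry":0,"rz":0,"claw":0.6},{"dx":-0.195,"dy":-0.117,"dz":-0.058,"rx":0,"ry":0,"rz":0,"claw":0.6},{"dx":-0.195,"dy":-0.117,"dz":-0.058,"rx":0,"ry":0,"rz":0,"claw":0.6},{"dx":-0.195,"dy":-0.117,"dz":-0.058,"rx":0,"ry":0,"rz":0,"claw":0.6},{"dx":-0.195,"dy":-0.117,"dz":-0.058,"rx":0,"ry":0,"rz":0,"claw":0.6},{"dx":-0.195,"dy":-0.117,"dz":-0.058,"rx":0,"ry":0,"rz":0,"claw":0.6},{"dx":-0.195,"dy":-0.117,"dz":-0.058,"rx":0,"ry":0,"rz":0,"claw":0.6},{"dx":-0.195,"dy":-0.117,"dz":-0.058,"rx":0,"ry":0,"rz":0,"claw":0.6},{"dx":-0.195,"dy":-0.117,"dz":-0.058,"rx":0,"ry":0,"rz":0,"claw":0.6}]'
python3 - <<'E'
from h import *
p,Rm,o=tool(); pw=par("wrist"); im=r.camera("wrist"); cv2.imwrite("pics/w1.png",im)
P={"wrist":pw,"side":par("side"),"top":par("top")}
import pickle; pickle.dump(P,open("P1.pkl","wb"))
print(p,o["joint_positions"])
for n in ["chuck_key","key_hub","key_socket","panel","knob_grip","dial_mark"]:
    l=r.place_of(n,"wrist"); print(n,[(np.round(q["point"],1).tolist(),round(q["confidence"],2)) for q in l[:3]])
E
```

```text
time: 3.65
tool_pos: [599.1, 87.3, 469.3]
tcp_rot: [-2.221, 2.222, -0.0]
contact_force: [-0.7, 1.2, 0.5]
width: 51.2
[599.05979514  87.3215208  469.32380289] [-4.23397901e-02  5.29258242e-02  1.39185739e+00 -1.09003804e-06
  1.69676994e+00  1.52915316e+00]
chuck_key [([305.5, 117.9], 0.96), ([257.3, 223.2], 0.74)]
key_hub [([311.5, 125.0], 0.84)]
key_socket [([308.9, 120.2], 0.76)]
panel [([221.3, 201.9], 0.55)]
knob_grip [([184.1, 217.7], 0.95), ([91.6, 143.3], 0.33)]
dial_mark [([259.2, 219.7], 0.92)]
```

View pics/w1.png

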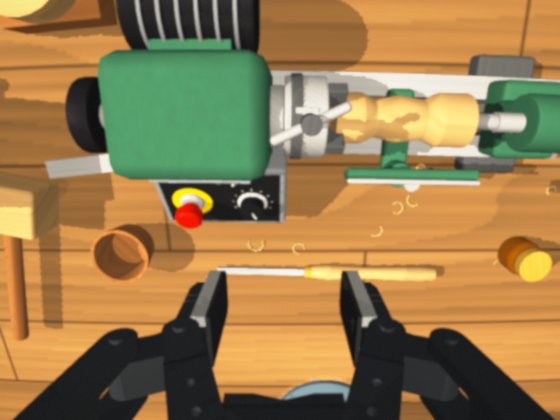

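```bash
python3 - <<'E'
from h import *
im=cv2.imread("pics/w1.png"); cv2.imwrite("pics/w1k.png",cv2.resize(im[85:165,255:365],None,fx=7,fy=7,interpolation=cv2.INTER_CUBIC))
cv2.imwrite("pics/w1p.png",cv2.resize(im[165:285,85:295],None,fx=3.8,fy=3.8,interpolation=cv2.INTER_CUBIC))
E
```

```text
(no output)
```

View pics/w1k.png

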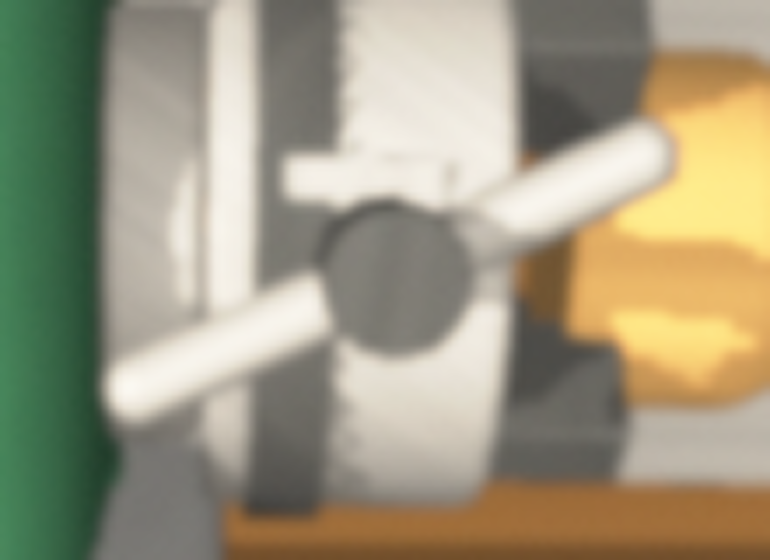

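View pics/w1p.png

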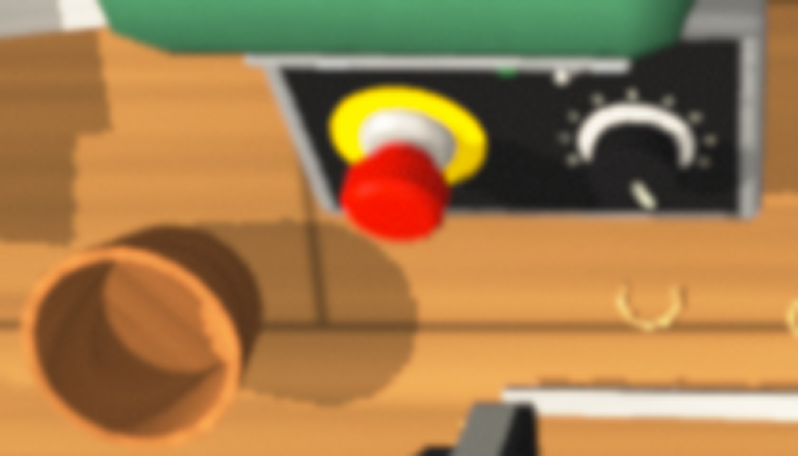

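```bash
python3 - <<'E'
from h import *
import pickle; P=pickle.load(open("P1.pkl","rb")); w=P["wrist"]
f=lambda u,z: tri([(np.array(u,float),w)],z=z)[0]
a=f((270.3,141.4),282);b=f((350.4,105),282);c=f((311.6,124.6),296)
print(a,b,np.linalg.norm(a-b),(a+b)/2,c, "bar yaw",np.degrees(np.arctan2(*(b-a)[[1,0]])))
# pot rim centre: crop ellipse
for n,u in [("potL",(85+22/3.8,165+335/3.8)),("potR",(85+242/3.8,165+345/3.8)),("potT",(85+115/3.8,165+247/3.8)),("potB",(85+150/3.8,165+440/3.8))]:
    print(n,f(u,58))
print("rest",f((347,171),190),f((479,171),190))
print("knob",f((184.1,217.7),120),f((189,215),120))
print("hub tri top/wrist", tri([((247.7,152.5),P["top"]),((311.5,125.0),w)]), tri([((251.6,155),P["top"]),((311.6,124.6),w)]))
print("socket",tri([((308.9,120.2),w),((253.4,154.5),P["top"]),((232.7,195.7),P["side"])]))
print("knob",tri([((184.1,217.7),w),((207.3,211.2),P["top"]),((266.7,265.0),P["side"])]))
print("panel",tri([((221.3,201.9),w),((220.1,209),P["top"]),((260.3,255.6),P["side"])]))
print("dial",tri([((259.2,219.7),w),((272.9,245.6),P["side"])]))
E
```

```text
[644.12664393  99.08362216 282.        ] [674.52587431  31.74260067 282.        ] 73.88454766457816 [659.32625912  65.41311141 282.        ] [659.39091339  64.97816395 296.        ] bar yaw -65.70452808019824
potL [431.82968136 412.99128915  58.        ]
potR [427.67933332 313.68550897  58.        ]
potT [473.99239223 363.70453908  58.        ]
potB [379.61678109 362.63322261  58.        ]
rest [599.19165874  14.45434909 190.        ] [ 600.09406389 -141.1285951   190.        ]
knob [517.37256727 228.61992285 120.        ] [521.43073795 221.25495487 120.        ]
hub tri top/wrist (array([657.77525149,  65.10660788, 283.39837682]), np.float64(4.230651005771222)) (array([656.32931262,  62.49077511, 258.1937216 ]), np.float64(1.7696588572563883))
socket (array([659.87461923,  63.56964765, 241.00765281]), np.float64(1.7320055208411134))
knob (array([512.95167674, 229.0711976 , 110.55744898]), np.float64(3.0907947676778065))
panel (array([533.07362096, 178.98712422,  95.65124929]), np.float64(2.329021536718102))
dial (array([508.08755085, 123.47657791, 101.14396611]), np.float64(0.6063838226835969))
```

```bash
python3 -m creep '[{"dx":0.022,"dy":-0.060,"dz":0.099,"rx":0,"ry":0,"rz":-114.3,"claw":0.6},{"dx":0.022,"dy":-0.060,"dz":0.099,"rx":0,"ry":0,"rz":-114.3,"claw":0.6},{"dx":0.022,"dy":-0.060,"dz":0.099,"rx":0,"ry":0,"rz":-114.3,"claw":0.6},{"dx":0.022,"dy":-0.060,"dz":0.099,"rx":0,"ry":0,"rz":-114.3,"claw":0.6},{"dx":0.022,"dy":-0.060,"dz":0.099,"rx":0,"ry":0,"rz":-114.3,"claw":0.6},{"dx":0.022,"dy":-0.060,"dz":0.099,"rx":0,"ry":0,"rz":-114.3,"claw":0.6},{"dx":0.022,"dy":-0.060,"dz":0.099,"rx":0,"ry":0,"rz":-114.3,"claw":0.6},{"dx":0.022,"dy":-0.060,"dz":0.099,"rx":0,"ry":0,"rz":-114.3,"claw":0.6},{"dx":0.022,"dy":-0.060,"dz":0.099,"rx":0,"ry":0,"rz":-114.3,"claw":0.6},{"dx":0.022,"dy":-0.060,"dz":0.099,"rx":0,"ry":0,"rz":-114.3,"claw":0.6}]'
python3 - <<'E'
from h import *
p,Rm,o=tool(); pw=par("wrist"); im=r.camera("wrist"); cv2.imwrite("pics/w2.png",im)
import pickle; pickle.dump(pw,open("P2.pkl","wb"))
print(p,o["joint_positions"], Rm[:,0],Rm[:,2], r.tip_extent)
for n in ["key_hub"]:
    l=r.place_of(n,"wrist"); print(n,[(np.round(q["point"],1).tolist(),round(q["confidence"],2)) for q in l[:3]])
E
```

```text
time: 5.25
tool_pos: [659.2, 65.7, 370.2]
tcp_rot: [-3.104, -0.485, 0.0]
contact_force: [-0.0, -0.4, 0.3]
width: 51.4
[659.16097521  65.67640017 370.20650791] [-7.15034914e-02  2.07549628e-01  1.39616393e+00  3.21721517e-06
  1.53802630e+00 -3.81774294e-01] [ 9.52250947e-01  3.05316420e-01 -1.35405457e-04] [-1.46595315e-04  1.37237030e-05 -9.99999989e-01] 25.0
key_hub [([283.7, 235.8], 0.84), ([74.8, 341.9], 0.43)]
```

View pics/w2.png

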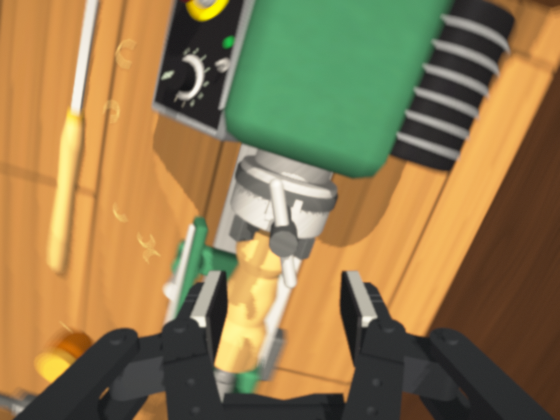

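```bash
python3 - <<'E'
from h import *
import pickle; w=pickle.load(open("P2.pkl","rb"))
im=cv2.imread("pics/w2.png"); cv2.imwrite("pics/w2k.png",cv2.resize(im[170:300,230:340],None,fx=4.6,fy=4.6,interpolation=cv2.INTER_CUBIC))
f=lambda u,z: tri([(np.array(u,float),w)],z=z)[0]
print(proj([659.4,65.2,296],w),proj([659.4,65.2,230],w))
for u in [(285,241),(277.5,180),(291,287)]: print(f(u,296),f(u,282))
E
```

```text
[283.25677305 244.1143205 ] [283.24306337 209.67020397]
[659.76797291  67.4351813  296.        ] [661.68477691  61.73726224 282.        ]
[644.35510084 101.40269648 296.        ] [645.14520519  98.18784398 282.        ]
[672.93993232  38.91736794 296.        ] [675.81962253  31.13476212 282.        ]
```

View pics/w2k.png

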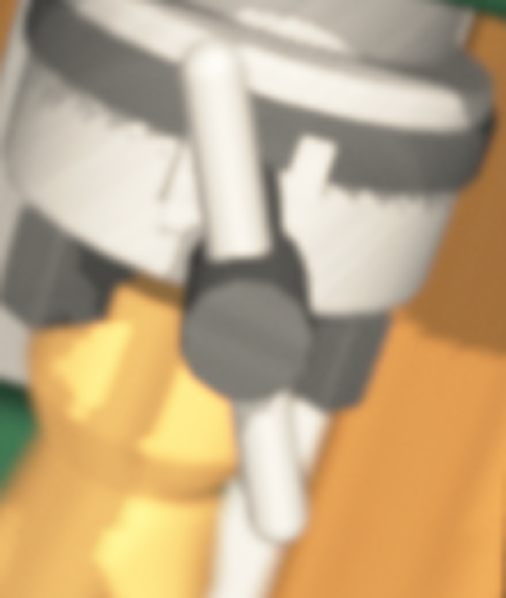

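```bash
python3 -m creep '[{"dx":0,"dy":0,"dz":0.02,"rx":0,"ry":0,"rz":-6.5,"claw":0.6},{"dx":0,"dy":0,"dz":0.05,"rx":0,"ry":0,"rz":-6.5,"claw":0.6},{"dx":0,"dy":0,"dz":0.07,"rx":0,"ry":0,"rz":-6.5,"claw":0.6},{"dx":0,"dy":0,"dz":0.078,"rx":0,"ry":0,"rz":-6.5,"claw":0.6},{"dx":0,"dy":0,"dz":0.078,"rx":0,"ry":0,"rz":-6.5,"claw":0.5},{"dx":0,"dy":0,"dz":0.078,"rx":0,"ry":0,"rz":-6.5,"claw":0.3},{"dx":0,"dy":0,"dz":0.078,"rx":0,"ry":0,"rz":-6.5,"claw":0.1},{"dx":0,"dy":0,"dz":0.078,"rx":0,"ry":0,"rz":-6.5,"claw":0.1},{"dx":0,"dy":0,"dz":0.078,"rx":0,"ry":0,"rz":-6.5,"claw":0.1},{"dx":0,"dy":0,"dz":0.078,"rx":0,"ry":0,"rz":-6.5,"claw":0.1}]' 50
python3 - <<'E'
from h import *
im=r.camera("wrist"); cv2.imwrite("pics/w3.png",im)
E
```

```text
time: 6.6
tool_pos: [659.7, 65.6, 293.9]
tcp_rot: [3.073, 0.651, 0.004]
contact_force: [-0.4, 0.2, 5.1]
width: 16.5
```

View pics/w3.png

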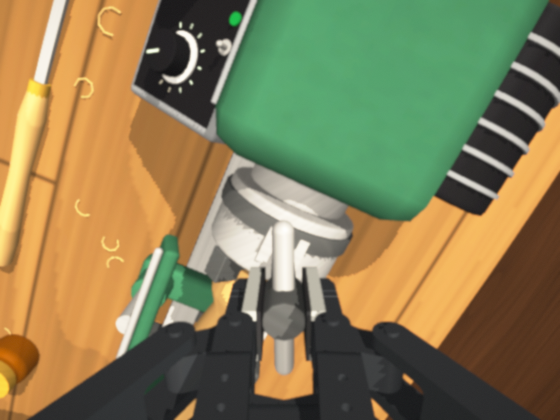

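```bash
python3 -m creep '[{"dx":0,"dy":0,"dz":-0.006,"rx":0,"ry":0,"rz":0,"claw":0.1},{"dx":0,"dy":0,"dz":-0.02,"rx":0,"ry":0,"rz":0,"claw":0.1},{"dx":0,"dy":0,"dz":-0.05,"rx":0,"ry":0,"rz":0,"claw":0.1},{"dx":0,"dy":0,"dz":-0.085,"rx":0,"ry":0,"rz":0,"claw":0.1},{"dx":-0.005,"dy":-0.02,"dz":-0.085,"rx":0,"ry":0,"rz":10,"claw":0.1},{"dx":-0.017,"dy":-0.07,"dz":-0.085,"rx":0,"ry":0,"rz":20,"claw":0.1},{"dx":-0.031,"dy":-0.13,"dz":-0.085,"rx":0,"ry":0,"rz":30,"claw":0.1},{"dx":-0.046,"dy":-0.19,"dz":-0.085,"rx":0,"ry":0,"rz":40,"claw":0.1},{"dx":-0.060,"dy":-0.25,"dz":-0.085,"rx":0,"ry":0,"rz":50,"claw":0.1},{"dx":-0.075,"dy":-0.31,"dz":-0.085,"rx":0,"ry":0,"rz":60,"claw":0.1}]' 50
python3 - <<'E'
from h import *
p,Rm,o=tool(); pw=par("wrist"); im=r.camera("wrist"); cv2.imwrite("pics/w4.png",im)
import pickle; pickle.dump(pw,open("P4.pkl","wb"))
print(p,Rm.round(3).tolist(),o["joint_positions"].round(2))
l=r.place_of("pot_in","wrist"); print([(np.round(q["point"],1).tolist(),round(q["confidence"],2)) for q in l[:3]])
for q in l[:1]: print(tri([(q["point"],pw)],z=6))
print(Rm.T@(np.array([427,363,p[2]])-p))
E
```

```text
time: 7.9
tool_pos: [464.0, 319.0, 377.9]
tcp_rot: [-2.986, 0.977, 0.0]
contact_force: [0.1, 0.6, -1.4]
width: 16.3
[464.01116085 318.99668034 377.85425085] [[0.807, -0.591, -0.0], [-0.591, -0.807, 0.0], [-0.0, -0.0, -1.0]] [ 0.4  -0.03  1.64  0.    1.54  1.03]
[([239.7, 148.8], 0.98)]
(array([422.17417927, 365.28950484,   6.        ]), np.float64(2.8421709430404007e-12))
[-5.58601759e+01 -1.36293341e+01  1.29856648e-02]
```

View pics/w4.png

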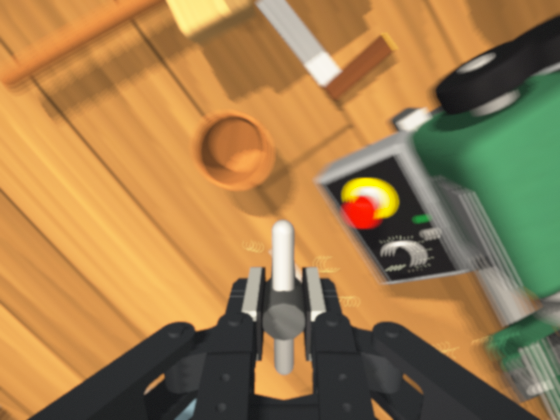

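```bash
python3 - <<'E'
from h import *
import pickle; pw=pickle.load(open("P4.pkl","rb"))
im=cv2.imread("pics/w4.png"); cv2.imwrite("pics/w4p.png",cv2.resize(im[95:205,175:290],None,fx=5,fy=5,interpolation=cv2.INTER_CUBIC))
print(proj([427,363,58],pw),tri([((233,150),pw)],z=58)[0])
p,Rm,o=tool()
C=np.array([426,364.]);b=np.arctan2(C[1],C[0]);u=np.array([np.cos(b),np.sin(b),0]);x=np.array([u[1],-u[0],0])
def pose(off,th,zt):
    th=np.radians(th);k=np.cos(th)*np.array([0,0,1])-np.sin(th)*u; tip=np.array([*C,zt])-off*u
    return tip+78*k, np.stack([x,np.cross(-k,x),-k],1)
for zt in (78,):
    t,W=pose(10,12,zt); print(t,(Rm.T@(t-p)).round(1),np.degrees(R.from_matrix(Rm.T@W).as_rotvec()).round(1))
E
```

```text
[238.94422446 154.03105394] [424.14299574 371.33766177  58.        ]
[406.06808682 346.96897559 154.29551286] [-60.   12.  223.9] [11.9  1.5 13.8]
```

View pics/w4p.png

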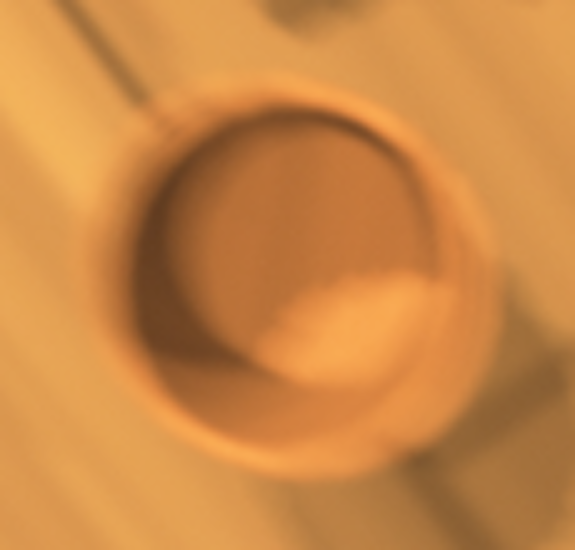

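```bash
python3 -m creep '[{"dx":-0.030,"dy":0.006,"dz":0.05,"rx":5,"ry":0.7,"rz":6,"claw":0.1},{"dx":-0.060,"dy":0.012,"dz":0.10,"rx":11.9,"ry":1.5,"rz":13.8,"claw":0.1},{"dx":-0.060,"dy":0.012,"dz":0.15,"rx":11.9,"ry":1.5,"rz":13.8,"claw":0.1},{"dx":-0.060,"dy":0.012,"dz":0.172,"rx":11.9,"ry":1.5,"rz":13.8,"claw":0.1},{"dx":-0.060,"dy":0.012,"dz":0.172,"rx":11.9,"ry":1.5,"rz":13.8,"claw":0.1},{"dx":-0.060,"dy":0.012,"dz":0.172,"rx":11.9,"ry":1.5,"rz":13.8,"claw":0.1},{"dx":-0.060,"dy":0.012,"dz":0.172,"rx":11.9,"ry":1.5,"rz":13.8,"claw":0.1},{"dx":-0.060,"dy":0.012,"dz":0.172,"rx":11.9,"ry":1.5,"rz":13.8,"claw":0.1},{"dx":-0.060,"dy":0.012,"dz":0.172,"rx":11.9,"ry":1.5,"rz":13.8,"claw":0.1},{"dx":-0.060,"dy":0.012,"dz":0.172,"rx":11.9,"ry":1.5,"rz":13.8,"claw":0.1}]' 50
python3 - <<'E'
from h import *
p,Rm,o=tool(); pw=par("wrist"); im=r.camera("wrist"); 
P={c:par(c) for c in("side","top")}
for c in P: cv2.imwrite(f"pics/{c}5.png",r.camera(c)[150:420,100:420])
import pickle; pickle.dump(pw,open("P5.pkl","wb"))
print(p,o["joint_positions"].round(2))
for C in [(427,363),(422,366),(424,371)]:
  for rr,z,col in [(44,58,(255,255,0)),(50,58,(0,255,0))]:
    if C!=(427,363): break
    for a in np.linspace(0,6.28,60):
        q=proj([C[0]+rr*np.cos(a),C[1]+rr*np.sin(a),z],pw); cv2.circle(im,tuple(int(v) for v in q),0,col,-1)
cv2.imwrite("pics/w5.png",im)
E
```

```text
time: 9.25
tool_pos: [410.1, 343.2, 205.4]
tcp_rot: [-2.676, 1.24, -0.131]
contact_force: [0.3, -0.4, -1.8]
width: 16.6
[410.09255516 343.15653088 205.4212832 ] [ 0.46 -0.08  2.01  0.06  1.01  1.31]
```

View pics/w5.png

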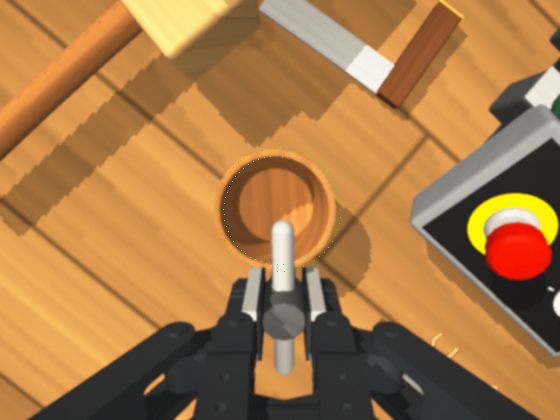

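View pics/side5.png

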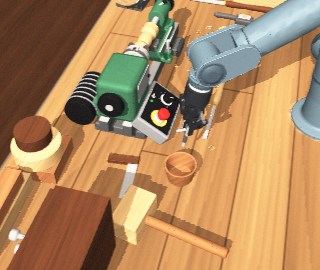

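```bash
python3 - <<'E'
from h import *
import pickle; pw=pickle.load(open("P5.pkl","rb"))
im=cv2.imread("pics/w5.png"); cv2.imwrite("pics/w5p.png",cv2.resize(im[140:280,205:350],None,fx=4,fy=4,interpolation=cv2.INTER_NEAREST))
c=proj([427,363,58],pw); print(c)
E
```

```text
[278.59186861 211.30304148]
```

View pics/w5p.png

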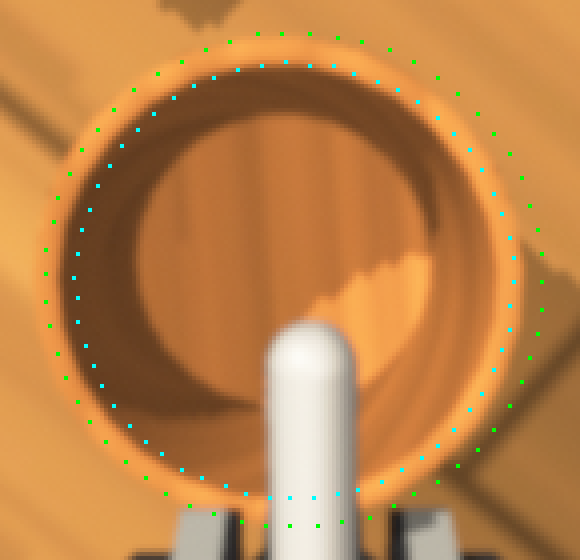

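```bash
python3 - <<'E'
from h import *
import pickle; pw=pickle.load(open("P5.pkl","rb"))
C=tri([((274.5,212),pw)],z=58)[0][:2]; print(C)
p,Rm,o=tool()
b=np.radians(40.4);u=np.array([np.cos(b),np.sin(b),0]);x=np.array([u[1],-u[0],0])
def pose(off,th,zt):
    th=np.radians(th);k=np.cos(th)*np.array([0,0,1])-np.sin(th)*u; tip=np.array([*C,zt])-off*u
    return tip+78*k, np.stack([x,np.cross(-k,x),-k],1)
for zt in (70,14,6):
    t,W=pose(10,12,zt); print(t,(Rm.T@(t-p)).round(1),np.degrees(R.from_matrix(Rm.T@W).as_rotvec()).round(1))
E
```

```text
[424.44232869 365.1425553 ]
[404.47699368 348.15072334 146.29551286] [-7.5 13.2 57.5] [ 0.  -0.1 -0.1]
[404.47699368 348.15072334  90.29551286] [ -7.5  24.8 112.3] [ 0.  -0.1 -0.1]
[404.47699368 348.15072334  82.29551286] [ -7.5  26.5 120.1] [ 0.  -0.1 -0.1]
```

```bash
python3 -m creep '[{"dx":-0.0075,"dy":0.005,"dz":0.02,"rx":0,"ry":0,"rz":0,"claw":0.1},{"dx":-0.0075,"dy":0.0132,"dz":0.0575,"rx":0,"ry":0,"rz":0,"claw":0.1},{"dx":-0.0075,"dy":0.0132,"dz":0.0575,"rx":0,"ry":0,"rz":0,"claw":0.1},{"dx":-0.0075,"dy":0.016,"dz":0.071,"rx":0,"ry":0,"rz":0,"claw":0.1},{"dx":-0.0075,"dy":0.019,"dz":0.085,"rx":0,"ry":0,"rz":0,"claw":0.1},{"dx":-0.0075,"dy":0.0225,"dz":0.101,"rx":0,"ry":0,"rz":0,"claw":0.1},{"dx":-0.0075,"dy":0.0242,"dz":0.109,"rx":0,"ry":0,"rz":0,"claw":0.1},{"dx":-0.0075,"dy":0.0248,"dz":0.1123,"rx":0,"ry":0,"rz":0,"claw":0.1},{"dx":-0.0075,"dy":0.0248,"dz":0.1123,"rx":0,"ry":0,"rz":0,"claw":0.1},{"dx":-0.0075,"dy":0.0248,"dz":0.1123,"rx":0,"ry":0,"rz":0,"claw":0.1}]' 50
python3 - <<'E'
from h import *
cv2.imwrite("pics/w6.png",r.camera("wrist")); s=r.camera("side"); cv2.imwrite("pics/s6.png",cv2.resize(s[270:370,220:350],None,fx=5,fy=5))
E
```

```text
time: 10.65
tool_pos: [404.9, 348.4, 90.9]
tcp_rot: [-2.675, 1.24, -0.132]
contact_force: [-0.2, -0.3, -1.4]
width: 16.5
```

View pics/w6.png

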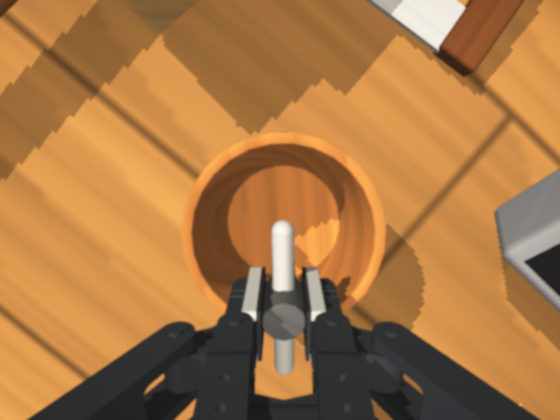

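View pics/s6.png

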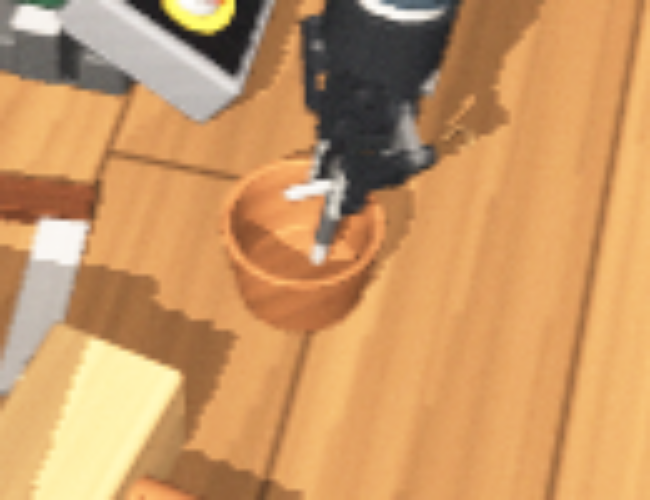

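```bash
python3 -m creep '[{"dx":0,"dy":0.0004,"dz":0.002,"rx":0,"ry":0,"rz":0,"claw":0.1},{"dx":0,"dy":0.0006,"dz":0.003,"rx":0,"ry":0,"rz":0,"claw":0.1},{"dx":0,"dy":0.0008,"dz":0.004,"rx":0,"ry":0,"rz":0,"claw":0.1},{"dx":0,"dy":0.001,"dz":0.005,"rx":0,"ry":0,"rz":0,"claw":0.1},{"dx":0,"dy":0.0012,"dz":0.0058,"rx":0,"ry":0,"rz":0,"claw":0.1},{"dx":0,"dy":0.0014,"dz":0.0066,"rx":0,"ry":0,"rz":0,"claw":0.1},{"dx":0,"dy":0.0015,"dz":0.007,"rx":0,"ry":0,"rz":0,"claw":0.1},{"dx":0,"dy":0.0016,"dz":0.0075,"rx":0,"ry":0,"rz":0,"claw":0.1},{"dx":0,"dy":0.0016,"dz":0.0075,"rx":0,"ry":0,"rz":0,"claw":0.1},{"dx":0,"dy":0.0016,"dz":0.0075,"rx":0,"ry":0,"rz":0,"claw":0.1}]' 50
```

```text
time: 12.0
tool_pos: [404.7, 348.3, 82.9]
tcp_rot: [-2.676, 1.24, -0.132]
contact_force: [-0.4, 0.4, 1.2]
width: 16.6
```

```bash
python3 -m creep '[{"dx":0,"dy":0.0001,"dz":0.0005,"rx":0,"ry":0,"rz":0,"claw":0.1},{"dx":0,"dy":0.0002,"dz":0.001,"rx":0,"ry":0,"rz":0,"claw":0.1},{"dx":0,"dy":0.0003,"dz":0.0015,"rx":0,"ry":0,"rz":0,"claw":0.1},{"dx":0,"dy":0.0004,"dz":0.002,"rx":0,"ry":0,"rz":0,"claw":0.1},{"dx":0,"dy":0.0004,"dz":0.002,"rx":0,"ry":0,"rz":0,"claw":0.1},{"dx":0,"dy":0.0004,"dz":0.002,"rx":0,"ry":0,"rz":0,"claw":0.1},{"dx":0,"dy":0.0004,"dz":0.002,"rx":0,"ry":0,"rz":0,"claw":0.1},{"dx":0,"dy":0.0004,"dz":0.002,"rx":0,"ry":0,"rz":0,"claw":0.1},{"dx":0,"dy":0.0004,"dz":0.002,"rx":0,"ry":0,"rz":0,"claw":0.1},{"dx":0,"dy":0.0004,"dz":0.002,"rx":0,"ry":0,"rz":0,"claw":0.1}]' 50
python3 - <<'E'
from h import *
cv2.imwrite("pics/w7.png",r.camera("wrist")); s=r.camera("side"); cv2.imwrite("pics/s7.png",cv2.resize(s[270:370,220:350],None,fx=5,fy=5))
print(r.get_obs()["contact_force"])
E
```

```text
time: 13.25
tool_pos: [405.5, 348.8, 82.6]
tcp_rot: [-2.675, 1.239, -0.133]
contact_force: [-5.9, -4.4, 14.1]
width: 16.5
[-6.04110281 -3.30899481 14.29784014]
```

View pics/w7.png

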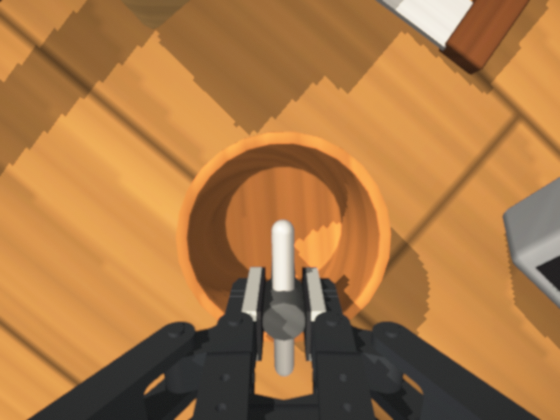

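View pics/s7.png

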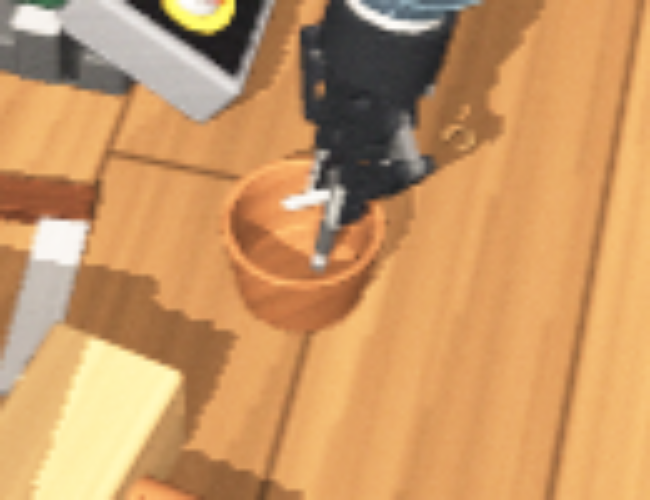

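```bash
python3 -m creep '[{"dx":0,"dy":-0.0003,"dz":-0.0013,"rx":0,"ry":0,"rz":0,"claw":0.1},{"dx":0,"dy":-0.0003,"dz":-0.0014,"rx":0,"ry":0,"rz":0,"claw":0.1},{"dx":0,"dy":-0.0003,"dz":-0.0014,"rx":0,"ry":0,"rz":0,"claw":0.21},{"dx":0,"dy":-0.0003,"dz":-0.0014,"rx":0,"ry":0,"rz":0,"claw":0.24},{"dx":0,"dy":-0.0003,"dz":-0.0014,"rx":0,"ry":0,"rz":0,"claw":0.27},{"dx":0,"dy":-0.0003,"dz":-0.0014,"rx":0,"ry":0,"rz":0,"claw":0.3},{"dx":0,"dy":-0.0003,"dz":-0.0014,"rx":0,"ry":0,"rz":0,"claw":0.33},{"dx":0,"dy":-0.0003,"dz":-0.0014,"rx":0,"ry":0,"rz":0,"claw":0.36},{"dx":0,"dy":-0.0003,"dz":-0.0014,"rx":0,"ry":0,"rz":0,"claw":0.36},{"dx":0,"dy":-0.0003,"dz":-0.0014,"rx":0,"ry":0,"rz":0,"claw":0.36}]' 20
python3 - <<'E'
from h import *
cv2.imwrite("pics/w8.png",r.camera("wrist")); s=r.camera("side"); cv2.imwrite("pics/s8.png",cv2.resize(s[270:370,220:350],None,fx=5,fy=5))
print(r.get_obs()["contact_force"])
E
```

```text
time: 14.6
tool_pos: [404.6, 348.1, 82.0]
tcp_rot: [-2.676, 1.241, -0.131]
contact_force: [-0.4, -0.2, 0.1]
width: 30.7
[-0.01942562 -0.83664404 -0.35262515]
```

View pics/w8.png

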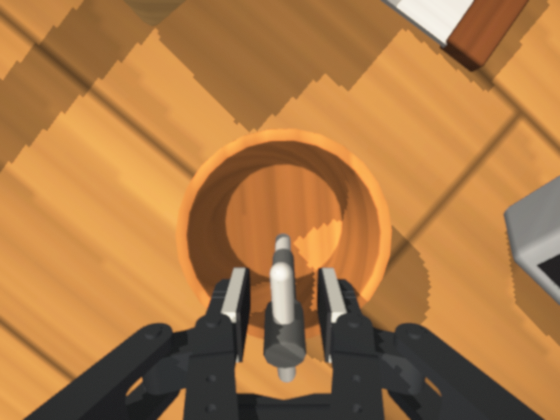

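View pics/s8.png

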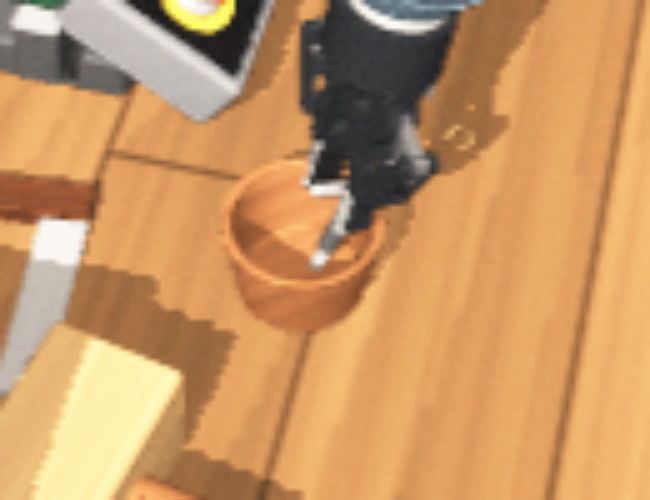

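```bash
python3 - <<'E'
from h import *
import pickle
w1=pickle.load(open("P1.pkl","rb"));w5=pickle.load(open("P5.pkl","rb"))
obs=[]
for f,w in [("w1",w1["wrist"]),("w5",w5)]+[("side0",w1["side"]),("top0",w1["top"])]:
    im=cv2.imread(f"pics/{f}.png").astype(int); m=((im[...,2]>120)&(im[...,1]<60)&(im[...,0]<60)).astype(np.uint8)
    n,l,s,c=cv2.connectedComponentsWithStats(m); 
    for i in np.argsort(-s[1:,4])[:2]+1: print(f,s[i],c[i].round(1))
    i=np.argmax(s[1:,4])+1; obs.append((c[i],w))
print(tri(obs[:2],(517,224,120)),tri(obs,(517,224,120)))
X=tri(obs,(517,224,120))[0]
for u,w in obs: print(u-proj(X,w))
E
```

```text
w1 [174 204  29  24 515] [188.6 215.6]
w5 [ 486  223   66   57 2945] [517.5 251.6]
side0 [258 258  12  12  59] [264.2 263.9]
side0 [263 260   1   1   1] [263. 260.]
top0 [199 206  13  12 105] [205.6 211.8]
(array([516.33330911, 224.41925521, 109.87578377]), np.float64(0.498560264106203)) (array([516.14024458, 224.45349729, 109.94293961]), np.float64(0.7843972771455867))
[-0.29890456 -0.63974886]
[0.12523915 0.07620411]
[0.77657906 0.05303247]
[-0.1222951   0.78439728]
```

```bash
python3 - <<'E'
from h import *
p,Rm,o=tool()
n=np.array([-np.sin(.6),0,np.cos(.6)]);x=np.array([0,-1.,0]);W=np.stack([x,np.cross(-n,x),-n],1)
K=np.array([516.2,224.4,108]); t=K+116*n
print(t,(Rm.T@(t-p)).round(1),np.degrees(R.from_matrix(Rm.T@W).as_rotvec()).round(1))
E
```

```text
[450.70147309 224.4        203.73893133] [ 124.4   18.5 -128.2] [21.5 15.9 37.3]
```

```bash
python3 -m creep '[{"dx":0,"dy":0,"dz":-0.015,"rx":0,"ry":0,"rz":0,"claw":0.36},{"dx":0,"dy":0,"dz":-0.05,"rx":0,"ry":0,"rz":0,"claw":0.36},{"dx":0,"dy":0,"dz":-0.09,"rx":0,"ry":0,"rz":0,"claw":0.36},{"dx":0.01,"dy":0,"dz":-0.115,"rx":3,"ry":2,"rz":5,"claw":0.5},{"dx":0.06,"dy":0.009,"dz":-0.128,"rx":11,"ry":8,"rz":18,"claw":0.7},{"dx":0.10,"dy":0.015,"dz":-0.128,"rx":17,"ry":13,"rz":30,"claw":0.7},{"dx":0.1244,"dy":0.0185,"dz":-0.1282,"rx":21.5,"ry":15.9,"rz":37.3,"claw":0.7},{"dx":0.1244,"dy":0.0185,"dz":-0.1282,"rx":21.5,"ry":15.9,"rz":37.3,"claw":0.7},{"dx":0.1244,"dy":0.0185,"dz":-0.1282,"rx":21.5,"ry":15.9,"rz":37.3,"claw":0.7},{"dx":0.1244,"dy":0.0185,"dz":-0.1282,"rx":21.5,"ry":15.9,"rz":37.3,"claw":0.7}]' 40
python3 - <<'E'
from h import *
p,Rm,o=tool();pw=par("wrist")
cv2.imwrite("pics/w9.png",r.camera("wrist")); s=r.camera("side"); cv2.imwrite("pics/s9.png",cv2.resize(s[230:360,210:340],None,fx=4,fy=4))
import pickle; pickle.dump(pw,open("P9.pkl","wb"))
print(p,Rm.round(3).tolist(),o["joint_positions"].round(2))
l=r.place_of("knob_grip","wrist"); print([(np.round(q["point"],1).tolist(),round(q["confidence"],2)) for q in l[:3]])
E
```

```text
time: 15.95
tool_pos: [451.0, 224.6, 204.6]
tcp_rot: [-1.88, 1.877, -0.582]
contact_force: [0.3, -1.1, 0.8]
width: 59.7
[450.97168184 224.64631557 204.55869689] [[0.001, -0.825, 0.565], [-1.0, -0.001, 0.001], [-0.0, -0.565, -0.825]] [ 0.32 -0.3   2.27 -0.31  0.62  2.09]
[([281.2, 218.0], 0.86)]
```

View pics/w9.png

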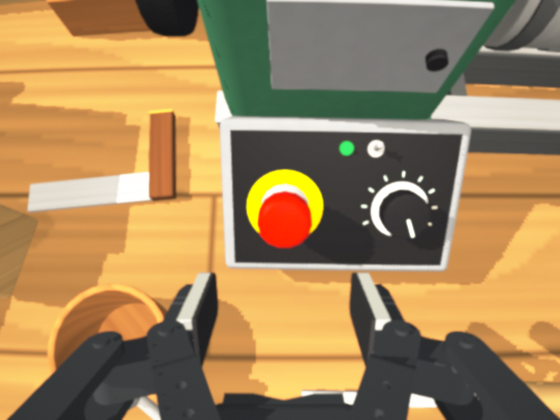

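View pics/s9.png

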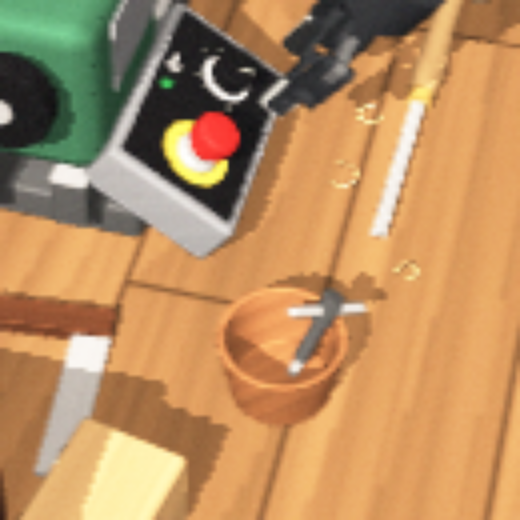

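```bash
python3 - <<'E'
from h import *
import pickle
w1=pickle.load(open("P1.pkl","rb"))["wrist"];w5=pickle.load(open("P5.pkl","rb"));w9=pickle.load(open("P9.pkl","rb"))
n=np.array([-np.sin(.6),0,np.cos(.6)]);e1=np.array([0,1.,0]);e2=np.cross(n,e1)
obs=[]
for f,w in [("w1",w1),("w5",w5),("w9",w9)]:
    im=cv2.imread(f"pics/{f}.png").astype(int); m=((im[...,2]>110)&(im[...,1]<75)&(im[...,0]<70)).astype(np.uint8)
    k,l,s,c=cv2.connectedComponentsWithStats(m); i=np.argmax(s[1:,4])+1
    x,y,ww,hh,_=s[i]; bb=np.array([x-.5,y-.5,x+ww-.5,y+hh-.5]); print(f,bb); obs.append((bb,w,4 if f!="w1" else 2))
a=np.linspace(0,2*np.pi,60)
def bbox(K,w,ch=3):
    pts=[K+h*n+rr*(np.cos(t)*e1+np.sin(t)*e2) for h,rr in((10,19.5-ch),(10-ch,19.5),(-10+ch,19.5),(-10,19.5-ch)) for t in a]
    q=np.array([proj(p,w) for p in pts]); return np.r_[q.min(0),q.max(0)]
for ch in (0,2,5):
  for sub in (obs,obs[2:],obs[1:]):
    s=least_squares(lambda K:np.concatenate([(bbox(K,w,ch)-b) for b,w,_ in sub]),[516,224,112],diff_step=1e-4); print(ch,s.x.round(1),s.fun.round(1))
f=w9
# panel corners
E
```

```text
w1 [173.5 202.5 202.5 227.5]
w5 [484.5 222.5 551.5 279.5]
w9 [258.5 191.5 310.5 248.5]
0 [516.2 224.3 107.2] [ 1.  -0.7  1.4  1.3 -1.8 -3.5 -0.   2.3 -2.  -2.4  2.9  1.6]
0 [521.  224.6  87.8] [-0.3  0.3  0.3 -0.3]
0 [516.4 223.9 106.6] [-1.8 -3.4 -0.2  2.3 -1.4 -2.2  3.4  1.6]
2 [516.  224.4 108. ] [ 1.   0.4  1.   0.8 -1.3 -1.7 -0.2  0.9 -2.1 -1.8  2.6  0.5]
2 [519.5 224.6  92.8] [-0.6  0.6  0.6 -0.6]
2 [516.  224.2 107.8] [-1.3 -1.4 -0.3  1.  -1.7 -1.6  3.   0.7]
5 [515.7 224.6 109.1] [ 1.1  2.2  0.5  0.1 -0.6  1.1 -0.5 -1.4 -2.1 -0.8  2.2 -1.1]
5 [517.4 224.6 100.2] [-1.1  1.1  1.1 -1.1]
5 [515.5 224.6 109.4] [-0.6  1.6 -0.4 -1.  -2.1 -0.6  2.3 -0.8]
```

```bash
python3 -m creep '[{"dx":0,"dy":0.0005,"dz":0.05,"rx":0,"ry":0,"rz":0,"claw":0.7},{"dx":0,"dy":0.001,"dz":0.08,"rx":0,"ry":0,"rz":0,"claw":0.7},{"dx":0,"dy":0.001,"dz":0.10,"rx":0,"ry":0,"rz":0,"claw":0.7},{"dx":0,"dy":0.001,"dz":0.107,"rx":0,"ry":0,"rz":0,"claw":0.7},{"dx":0,"dy":0.001,"dz":0.107,"rx":0,"ry":0,"rz":0,"claw":0.7},{"dx":0,"dy":0.001,"dz":0.107,"rx":0,"ry":0,"rz":0,"claw":0.55},{"dx":0,"dy":0.001,"dz":0.107,"rx":0,"ry":0,"rz":0,"claw":0.45},{"dx":0,"dy":0.001,"dz":0.107,"rx":0,"ry":0,"rz":0,"claw":0.3},{"dx":0,"dy":0.001,"dz":0.107,"rx":0,"ry":0,"rz":0,"claw":0.3},{"dx":0,"dy":0.001,"dz":0.107,"rx":0,"ry":0,"rz":0,"claw":0.3}]' 40
python3 - <<'E'
from h import *
n=np.array([-np.sin(.6),0,np.cos(.6)])
cv2.imwrite("pics/w10.png",r.camera("wrist"))
for _ in range(1):
    o=r.get_obs(); print(o["contact_force"]@n,o["tool_pos"]@n,o["width"])
E
```

```text
time: 17.35
tool_pos: [510.5, 224.3, 116.0]
tcp_rot: [-1.878, 1.879, -0.583]
contact_force: [-5.7, -3.2, 7.6]
width: 36.6
9.720756297613173 -192.50006919316584 37.13503799716316
```

View pics/w10.png

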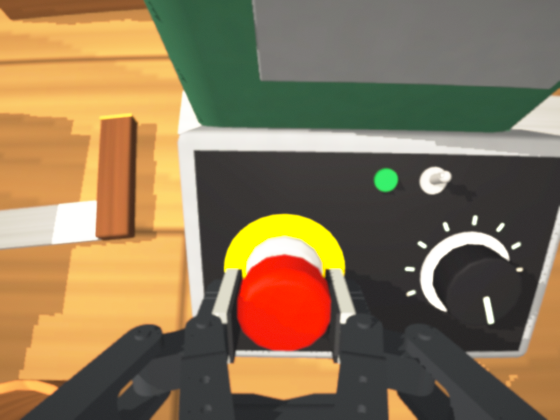

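```bash
cat > q.py <<'E'
from h import *
n=np.array([-np.sin(.6),0,np.cos(.6)]); o=r.get_obs(); print("F.n %.2f  pos.n %.2f w %.1f"%(o["contact_force"]@n,o["tool_pos"]@n,o["width"]))
E
python3 -m creep '[{"dx":0,"dy":0,"dz":-0.0004,"rx":0,"ry":0,"rz":0,"claw":0.3},{"dx":0,"dy":0,"dz":-0.0008,"rx":0,"ry":0,"rz":0,"claw":0.3},{"dx":0,"dy":0,"dz":-0.0012,"rx":0,"ry":0,"rz":0,"claw":0.3},{"dx":0,"dy":0,"dz":-0.0016,"rx":0,"ry":0,"rz":0,"claw":0.3},{"dx":0,"dy":0,"dz":-0.002,"rx":0,"ry":0,"rz":0,"claw":0.3},{"dx":0,"dy":0,"dz":-0.0024,"rx":0,"ry":0,"rz":0,"claw":0.3},{"dx":0,"dy":0,"dz":-0.0028,"rx":0,"ry":0,"rz":0,"claw":0.3},{"dx":0,"dy":0,"dz":-0.0032,"rx":0,"ry":0,"rz":0,"claw":0.3},{"dx":0,"dy":0,"dz":-0.0035,"rx":0,"ry":0,"rz":0,"claw":0.3},{"dx":0,"dy":0,"dz":-0.0035,"rx":0,"ry":0,"rz":0,"claw":0.3}]' 40; python3 q.py
```

```text
time: 18.65
tool_pos: [509.0, 224.3, 117.8]
tcp_rot: [-1.877, 1.879, -0.582]
contact_force: [7.8, -2.1, -5.0]
width: 37.1
F.n -8.52  pos.n -190.18 w 37.1
```

```bash
python3 -m creep '[{"dx":0,"dy":0,"dz":-0.0002,"rx":0,"ry":0,"rz":0,"claw":0.3},{"dx":0,"dy":0,"dz":-0.0004,"rx":0,"ry":0,"rz":0,"claw":0.3},{"dx":0,"dy":0,"dz":-0.0006,"rx":0,"ry":0,"rz":0,"claw":0.3},{"dx":0,"dy":0,"dz":-0.0008,"rx":0,"ry":0,"rz":0,"claw":0.3},{"dx":0,"dy":0,"dz":-0.001,"rx":0,"ry":0,"rz":0,"claw":0.3},{"dx":0,"dy":0,"dz":-0.001,"rx":0,"ry":0,"rz":0,"claw":0.3},{"dx":0,"dy":0,"dz":-0.001,"rx":0,"ry":0,"rz":0,"claw":0.3},{"dx":0,"dy":0,"dz":-0.001,"rx":0,"ry":0,"rz":0,"claw":0.3},{"dx":0,"dy":0,"dz":-0.001,"rx":0,"ry":0,"rz":0,"claw":0.3},{"dx":0,"dy":0,"dz":-0.001,"rx":0,"ry":0,"rz":0,"claw":0.3}]' 40; python3 q.py
```

```text
time: 19.9
tool_pos: [508.4, 224.3, 118.6]
tcp_rot: [-1.877, 1.879, -0.582]
contact_force: [8.1, -2.1, -5.2]
width: 37.1
F.n -8.82  pos.n -189.18 w 37.1
```

```bash
python3 -c "
from h import *
cv2.imwrite('pics/w11.png',r.camera('wrist'))"
```

```text
(no output)
```

View pics/w11.png

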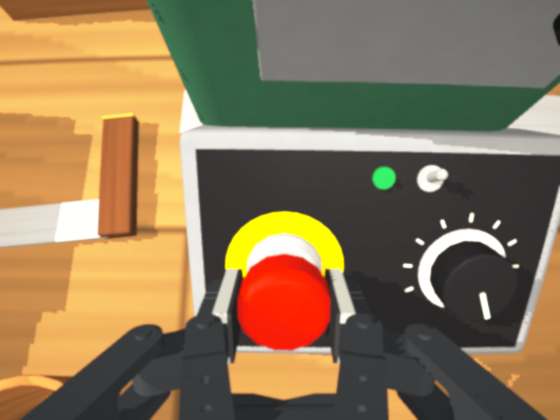

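```bash
python3 -m creep '[{"dx":0,"dy":0,"dz":-0.0002,"rx":0,"ry":0,"rz":0,"claw":0.3},{"dx":0,"dy":0,"dz":-0.0004,"rx":0,"ry":0,"rz":0,"claw":0.3},{"dx":0,"dy":0,"dz":-0.0006,"rx":0,"ry":0,"rz":0,"claw":0.3},{"dx":0,"dy":0,"dz":-0.0008,"rx":0,"ry":0,"rz":0,"claw":0.3},{"dx":0,"dy":0,"dz":-0.001,"rx":0,"ry":0,"rz":0,"claw":0.3},{"dx":0,"dy":0,"dz":-0.0012,"rx":0,"ry":0,"rz":0,"claw":0.3},{"dx":0,"dy":0,"dz":-0.0012,"rx":0,"ry":0,"rz":0,"claw":0.3},{"dx":0,"dy":0,"dz":-0.0012,"rx":0,"ry":0,"rz":0,"claw":0.3},{"dx":0,"dy":0,"dz":-0.0012,"rx":0,"ry":0,"rz":0,"claw":0.3},{"dx":0,"dy":0,"dz":-0.0012,"rx":0,"ry":0,"rz":0,"claw":0.3}]' 40; python3 q.py
```

```text
time: 21.2
tool_pos: [507.8, 224.3, 119.7]
tcp_rot: [-1.877, 1.879, -0.582]
contact_force: [7.9, -2.7, -4.7]
width: 36.9
F.n -8.31  pos.n -187.96 w 36.9
```

```bash
python3 -m creep '[{"dx":0,"dy":0,"dz":-0.0002,"rx":0,"ry":0,"rz":0,"claw":0.3},{"dx":0,"dy":0,"dz":-0.0004,"rx":0,"ry":0,"rz":0,"claw":0.3},{"dx":0,"dy":0,"dz":-0.0006,"rx":0,"ry":0,"rz":0,"claw":0.3},{"dx":0,"dy":0,"dz":-0.0008,"rx":0,"ry":0,"rz":0,"claw":0.3},{"dx":0,"dy":0,"dz":-0.001,"rx":0,"ry":0,"rz":0,"claw":0.3},{"dx":0,"dy":0,"dz":-0.0012,"rx":0,"ry":0,"rz":0,"claw":0.3},{"dx":0,"dy":0,"dz":-0.0012,"rx":0,"ry":0,"rz":0,"claw":0.3},{"dx":0,"dy":0,"dz":-0.0012,"rx":0,"ry":0,"rz":0,"claw":0.3},{"dx":0,"dy":0,"dz":-0.0012,"rx":0,"ry":0,"rz":0,"claw":0.3},{"dx":0,"dy":0,"dz":-0.0012,"rx":0,"ry":0,"rz":0,"claw":0.3}]' 40; python3 q.py
```

```text
time: 22.45
tool_pos: [507.1, 224.3, 120.7]
tcp_rot: [-1.877, 1.879, -0.582]
contact_force: [6.9, -3.1, -4.5]
width: 36.8
F.n -7.60  pos.n -186.73 w 36.8
```

```bash
python3 -m creep '[{"dx":0,"dy":0,"dz":-0.0002,"rx":0,"ry":0,"rz":0,"claw":0.3},{"dx":0,"dy":0,"dz":-0.0004,"rx":0,"ry":0,"rz":0,"claw":0.3},{"dx":0,"dy":0,"dz":-0.0006,"rx":0,"ry":0,"rz":0,"claw":0.3},{"dx":0,"dy":0,"dz":-0.0008,"rx":0,"ry":0,"rz":0,"claw":0.3},{"dx":0,"dy":0,"dz":-0.001,"rx":0,"ry":0,"rz":0,"claw":0.3},{"dx":0,"dy":0,"dz":-0.001,"rx":0,"ry":0,"rz":0,"claw":0.3},{"dx":0,"dy":0,"dz":-0.001,"rx":0,"ry":0,"rz":0,"claw":0.3},{"dx":0,"dy":0,"dz":-0.001,"rx":0,"ry":0,"rz":0,"claw":0.3},{"dx":0,"dy":0,"dz":-0.001,"rx":0,"ry":0,"rz":0,"claw":0.3},{"dx":0,"dy":0,"dz":-0.001,"rx":0,"ry":0,"rz":0,"claw":0.3}]' 40; python3 q.py; python3 -c "
from h import *
cv2.imwrite('pics/w12.png',r.camera('wrist'))"
```

```text
time: 23.7
tool_pos: [506.5, 224.3, 121.6]
tcp_rot: [-1.877, 1.879, -0.582]
contact_force: [6.1, -2.6, -3.9]
width: 36.8
F.n -6.63  pos.n -185.67 w 36.8
```

View pics/w12.png

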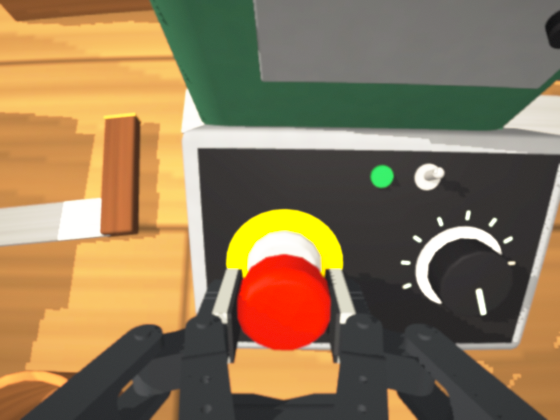

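```bash
python3 -m creep '[{"dx":0,"dy":0,"dz":-0.0002,"rx":0,"ry":0,"rz":0,"claw":0.3},{"dx":0,"dy":0,"dz":-0.0004,"rx":0,"ry":0,"rz":0,"claw":0.3},{"dx":0,"dy":0,"dz":-0.0006,"rx":0,"ry":0,"rz":0,"claw":0.3},{"dx":0,"dy":0,"dz":-0.0008,"rx":0,"ry":0,"rz":0,"claw":0.3},{"dx":0,"dy":0,"dz":-0.001,"rx":0,"ry":0,"rz":0,"claw":0.3},{"dx":0,"dy":0,"dz":-0.001,"rx":0,"ry":0,"rz":0,"claw":0.3},{"dx":0,"dy":0,"dz":-0.001,"rx":0,"ry":0,"rz":0,"claw":0.3},{"dx":0,"dy":0,"dz":-0.001,"rx":0,"ry":0,"rz":0,"claw":0.3},{"dx":0,"dy":0,"dz":-0.001,"rx":0,"ry":0,"rz":0,"claw":0.3},{"dx":0,"dy":0,"dz":-0.001,"rx":0,"ry":0,"rz":0,"claw":0.3}]' 40; python3 q.py
```

```text
time: 25.0
tool_pos: [505.9, 224.3, 122.5]
tcp_rot: [-1.877, 1.879, -0.582]
contact_force: [5.6, -3.2, -3.5]
width: 36.8
F.n -6.07  pos.n -184.60 w 36.8
```

```bash
python3 -m creep '[{"dx":0,"dy":0,"dz":-0.0002,"rx":0,"ry":0,"rz":0,"claw":0.3},{"dx":0,"dy":0,"dz":-0.0004,"rx":0,"ry":0,"rz":0,"claw":0.3},{"dx":0,"dy":0,"dz":-0.0006,"rx":0,"ry":0,"rz":0,"claw":0.3},{"dx":0,"dy":0,"dz":-0.0008,"rx":0,"ry":0,"rz":0,"claw":0.3},{"dx":0,"dy":0,"dz":-0.001,"rx":0,"ry":0,"rz":0,"claw":0.3},{"dx":0,"dy":0,"dz":-0.0012,"rx":0,"ry":0,"rz":0,"claw":0.3},{"dx":0,"dy":0,"dz":-0.0012,"rx":0,"ry":0,"rz":0,"claw":0.3},{"dx":0,"dy":0,"dz":-0.0012,"rx":0,"ry":0,"rz":0,"claw":0.3},{"dx":0,"dy":0,"dz":-0.0012,"rx":0,"ry":0,"rz":0,"claw":0.3},{"dx":0,"dy":0,"dz":-0.0012,"rx":0,"ry":0,"rz":0,"claw":0.3}]' 40; python3 q.py
```

```text
time: 26.25
tool_pos: [505.2, 224.3, 123.6]
tcp_rot: [-1.877, 1.879, -0.583]
contact_force: [4.3, -3.1, -0.4]
width: 36.9
F.n -2.78  pos.n -183.24 w 36.9
```

```bash
python3 -m creep '[{"dx":0,"dy":0,"dz":-0.0002,"rx":0,"ry":0,"rz":0,"claw":0.3},{"dx":0,"dy":0,"dz":-0.0004,"rx":0,"ry":0,"rz":0,"claw":0.3},{"dx":0,"dy":0,"dz":-0.0006,"rx":0,"ry":0,"rz":0,"claw":0.3},{"dx":0,"dy":0,"dz":-0.0007,"rx":0,"ry":0,"rz":0,"claw":0.3},{"dx":0,"dy":0,"dz":-0.0007,"rx":0,"ry":0,"rz":0,"claw":0.3},{"dx":0,"dy":0,"dz":-0.0007,"rx":0,"ry":0,"rz":0,"claw":0.3},{"dx":0,"dy":0,"dz":-0.0007,"rx":0,"ry":0,"rz":0,"claw":0.3},{"dx":0,"dy":0,"dz":-0.0007,"rx":0,"ry":0,"rz":0,"claw":0.3},{"dx":0,"dy":0,"dz":-0.0007,"rx":0,"ry":0,"rz":0,"claw":0.3},{"dx":0,"dy":0,"dz":-0.0007,"rx":0,"ry":0,"rz":0,"claw":0.3}]' 40; python3 q.py
```

```text
time: 27.5
tool_pos: [504.7, 224.4, 124.2]
tcp_rot: [-1.877, 1.879, -0.583]
contact_force: [3.3, -4.6, 0.2]
width: 36.6
F.n -1.76  pos.n -182.47 w 36.6
```

```bash
python3 -m creep '[{"dx":0,"dy":0,"dz":-0.0002,"rx":0,"ry":0,"rz":0,"claw":0.3},{"dx":0,"dy":0,"dz":-0.0004,"rx":0,"ry":0,"rz":0,"claw":0.3},{"dx":0,"dy":0,"dz":-0.0006,"rx":0,"ry":0,"rz":0,"claw":0.3},{"dx":0,"dy":0,"dz":-0.0007,"rx":0,"ry":0,"rz":0,"claw":0.3},{"dx":0,"dy":0,"dz":-0.0007,"rx":0,"ry":0,"rz":0,"claw":0.3},{"dx":0,"dy":0,"dz":-0.0007,"rx":0,"ry":0,"rz":0,"claw":0.3},{"dx":0,"dy":0,"dz":-0.0007,"rx":0,"ry":0,"rz":0,"claw":0.3},{"dx":0,"dy":0,"dz":-0.0007,"rx":0,"ry":0,"rz":0,"claw":0.3},{"dx":0,"dy":0,"dz":-0.0007,"rx":0,"ry":0,"rz":0,"claw":0.3},{"dx":0,"dy":0,"dz":-0.0007,"rx":0,"ry":0,"rz":0,"claw":0.3}]' 40; python3 q.py;python3 -c "
from h import *
cv2.imwrite('pics/w13.png',r.camera('wrist'))"
```

```text
time: 28.75
tool_pos: [504.3, 224.4, 124.8]
tcp_rot: [-1.878, 1.879, -0.583]
contact_force: [3.2, -3.7, 2.4]
width: 36.7
F.n 0.18  pos.n -181.72 w 36.7
```

View pics/w13.png

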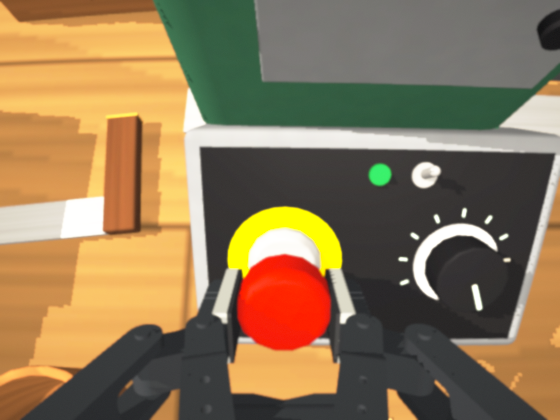

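```bash
python3 -m creep '[{"dx":0,"dy":0,"dz":-0.0002,"rx":0,"ry":0,"rz":0,"claw":0.3},{"dx":0,"dy":0,"dz":-0.0004,"rx":0,"ry":0,"rz":0,"claw":0.3},{"dx":0,"dy":0,"dz":-0.0006,"rx":0,"ry":0,"rz":0,"claw":0.3},{"dx":0,"dy":0,"dz":-0.0007,"rx":0,"ry":0,"rz":0,"claw":0.3},{"dx":0,"dy":0,"dz":-0.0007,"rx":0,"ry":0,"rz":0,"claw":0.3},{"dx":0,"dy":0,"dz":-0.0007,"rx":0,"ry":0,"rz":0,"claw":0.3},{"dx":0,"dy":0,"dz":-0.0007,"rx":0,"ry":0,"rz":0,"claw":0.3},{"dx":0,"dy":0,"dz":-0.0007,"rx":0,"ry":0,"rz":0,"claw":0.3},{"dx":0,"dy":0,"dz":-0.0007,"rx":0,"ry":0,"rz":0,"claw":0.3},{"dx":0,"dy":0,"dz":-0.0007,"rx":0,"ry":0,"rz":0,"claw":0.3}]' 40; python3 q.py
```

```text
time: 30.05
tool_pos: [503.9, 224.4, 125.4]
tcp_rot: [-1.878, 1.879, -0.583]
contact_force: [1.2, -5.0, 3.3]
width: 36.7
F.n 2.08  pos.n -180.97 w 36.7
```

```bash
python3 -m creep '[{"dx":0,"dy":0,"dz":-0.0002,"rx":0,"ry":0,"rz":0,"claw":0.3},{"dx":0,"dy":0,"dz":-0.0004,"rx":0,"ry":0,"rz":0,"claw":0.3},{"dx":0,"dy":0,"dz":-0.0005,"rx":0,"ry":0,"rz":0,"claw":0.3},{"dx":0,"dy":0,"dz":-0.0005,"rx":0,"ry":0,"rz":0,"claw":0.3},{"dx":0,"dy":0,"dz":-0.0005,"rx":0,"ry":0,"rz":0,"claw":0.3},{"dx":0,"dy":0,"dz":-0.0005,"rx":0,"ry":0,"rz":0,"claw":0.3},{"dx":0,"dy":0,"dz":-0.0005,"rx":0,"ry":0,"rz":0,"claw":0.3},{"dx":0,"dy":0,"dz":-0.0005,"rx":0,"ry":0,"rz":0,"claw":0.3},{"dx":0,"dy":0,"dz":-0.0005,"rx":0,"ry":0,"rz":0,"claw":0.3},{"dx":0,"dy":0,"dz":-0.0005,"rx":0,"ry":0,"rz":0,"claw":0.3}]' 40; python3 q.py
```

```text
time: 31.3
tool_pos: [503.6, 224.4, 125.9]
tcp_rot: [-1.878, 1.879, -0.583]
contact_force: [1.5, -5.4, 4.0]
width: 37.1
F.n 2.45  pos.n -180.46 w 37.1
```

```bash
python3 -m creep '[{"dx":0,"dy":0,"dz":0,"rx":0,"ry":0,"rz":0,"claw":0.45},{"dx":0,"dy":0,"dz":0,"rx":0,"ry":0,"rz":0,"claw":0.5},{"dx":0,"dy":0,"dz":0,"rx":0,"ry":0,"rz":0,"claw":0.6},{"dx":0,"dy":0,"dz":0,"rx":0,"ry":0,"rz":0,"claw":0.7},{"dx":0,"dy":0,"dz":0,"rx":0,"ry":0,"rz":0,"claw":0.7},{"dx":0,"dy":0,"dz":-0.005,"rx":0,"ry":0,"rz":0,"claw":0.7},{"dx":0,"dy":0,"dz":-0.02,"rx":0,"ry":0,"rz":0,"claw":0.7},{"dx":0,"dy":0,"dz":-0.06,"rx":0,"ry":0,"rz":0,"claw":0.7},{"dx":0,"dy":0,"dz":-0.095,"rx":0,"ry":0,"rz":0,"claw":0.7},{"dx":0,"dy":0,"dz":-0.095,"rx":0,"ry":0,"rz":0,"claw":0.7}]' 20; python3 -c "
from h import *
import pickle
pw=par('wrist');pickle.dump(pw,open('P14.pkl','wb'))
cv2.imwrite('pics/w14.png',r.camera('wrist'))
s=r.camera('side'); cv2.imwrite('pics/s14.png',cv2.resize(s[230:360,210:340],None,fx=4,fy=4))
print(r.get_obs()['tool_pos'],r.get_obs()['contact_force'])"
```

```text
time: 32.55
tool_pos: [450.0, 225.1, 206.8]
tcp_rot: [-1.874, 1.875, -0.584]
contact_force: [-0.1, -0.8, 0.4]
width: 59.7
[449.48944576 224.42312121 203.64810315] [-0.66068238  0.17495722 -0.2555662 ]
```

View pics/w14.png

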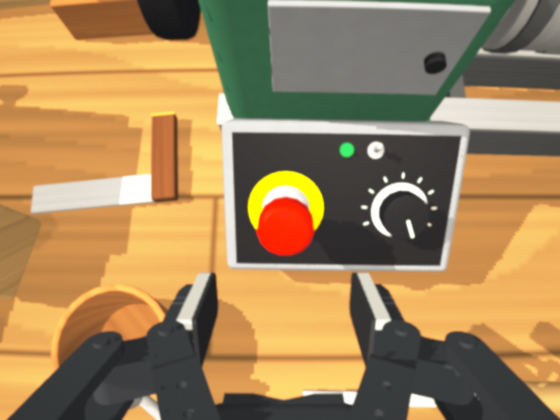

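View pics/s14.png

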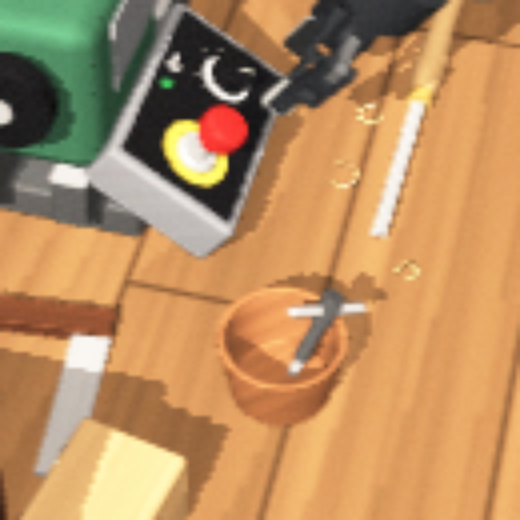

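```bash
python3 - <<'E'
from h import *
import pickle
n=np.array([-np.sin(.6),0,np.cos(.6)]);e1=np.array([0,1.,0]);e2=np.cross(n,e1);a=np.linspace(0,2*np.pi,60)
pw=par("wrist"); cv2.imwrite("pics/w15.png",r.camera("wrist")); K=np.array([516,224.4,108])
def bbox(K,w,ch=3):
    pts=[K+h*n+rr*(np.cos(t)*e1+np.sin(t)*e2) for h,rr in((10,19.5-ch),(10-ch,19.5),(-10+ch,19.5),(-10,19.5-ch)) for t in a]
    q=np.array([proj(p,w) for p in pts]); return np.r_[q.min(0),q.max(0)]
for f,w in [("w9",pickle.load(open("P9.pkl","rb"))),("w14",pickle.load(open("P14.pkl","rb"))),("w15",pw)]:
    im=cv2.imread(f"pics/{f}.png").astype(int); m=((im[...,2]>110)&(im[...,1]<75)&(im[...,0]<70)).astype(np.uint8)
    k,l,s,c=cv2.connectedComponentsWithStats(m); i=np.argmax(s[1:,4])+1
    x,y,ww,hh,_=s[i]; bb=np.array([x-.5,y-.5,x+ww-.5,y+hh-.5])
    g=least_squares(lambda t:(bbox(K+t[0]*n+t[1]*e1+t[2]*e2,w)-bb),[0,0,0],diff_step=1e-3); print(f,bb,g.x)
    g=least_squares(lambda t:(bbox(K+t[0]*n+t[1]*e1,w)-bb),[0,0],diff_step=1e-3); print(g.x)
E
```

```text
w9 [258.5 191.5 310.5 248.5] [-12.07580563   0.19552969   4.84155802]
[-0.0007016   0.23380326]
w14 [254.5 197.5 314.5 255.5] [10.20647096  0.87208005  1.39125132]
[13.5191163   0.87582913]
w15 [252.5 194.5 314.5 253.5] [12.94407558  0.62538289  0.51493239]
[14.16994236  0.62566675]
```

```bash
python3 -c "
from h import *
print(r.sign_off(), r.get_obs()['time'])"
```

```text
the job is handed in; nothing more can be done
the job is handed in; nothing more can be done
```

The key is out of the chuck and standing in the pot, and the red start knob is pulled out and staying out. I handed the job in at about 33 s of robot time; it gives no verdict.

- **Key:** I took it by the hub, drew it straight up and lowered it into the pot tilted about 12°. I released it only once I felt its tip on the floor (about 14 N, and at the height I expected). It then settled the rest of the way onto the rim. The side pictures, the last taken after the knob was released, show it standing tip down and leaning there, with the pot in place.
- **Knob:** I pulled it straight out in steps of about 1 mm. At the end of each step the pull was below 9 N, against the 20 N that starts to draw the cap off. The pull fell to zero and reversed to about +2.5 N after roughly 12 mm of travel, so I went no further and let go.
- **After letting go:** Two pictures put the knob 13.5 to 14 mm out, so it has not sprung back, and the cap kept its place in the fingers throughout the pull. The gripper was about 100 mm clear and the force reading was near zero.
- **Not checked in detail:**
  - How far out the knob sits is rough. The same image method, with the position left free, read 12 mm off with the knob in, and 10 to 13 mm for the final position.
  - The dial mark looks unchanged in the pictures. The arm did not go near the jar or the other tools, but I did not measure them again.

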